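# Set out the stepped props for a sloping handrail

## Robot

A 6-joint arm with a two-finger parallel gripper is mounted at the origin on the work surface. World frame = base frame: x ahead of the robot, y to its left, z up, the work surface at z = 0. Lengths are in m, angles in degrees, forces in N, time in s.
With the tool pointing down it reaches from about 0.4 to 0.825 m from the base axis. Payload 7 kg.
Tool frame: the origin (TCP) lies midway between the tips of the shut fingers; the grasp point (between the pads) lies 19 mm behind it; x points along the fingers, y is the direction in which the jaws open and shut, and the axes are right-handed (so a half turn about x gives the same grasp; the last joint's range is limited). The gripper opens to 88 mm and grips with 3 to 60 N. Pads are 19 mm wide; open, the fingers measure 130 mm over their backs; the gripper's body (78 mm by 193 mm) begins 47 mm behind the grasp point.
Start: joints at [90.991, 20.546, 0.682, 0, -70.136, -16.507], TCP at [0.181, 0.65, 0.227] pointing down, gripper open.
Joint ranges: [-176.03, 176.03], [-82.01, 121.73], [-58.28, 71.71], [-173.87, 95.51], [-174.79, -0.11], [-173.66, 173.66]. Speed limits (degrees/s): [136.94, 136.94, 172.46, 180, 180, 180].

## Interface

Orientations are given as a 3x3 rotation matrix whose columns are the frame's x, y, z axes.
In Python, from plant import manip, optics gives the robot as it stands.
- The arm moves only by the shell command python3 -m creep 'ROWS' [FORCE]. ROWS is JSON, a list of rows, each an object with "linear": the shift along the tool's x, y, z in m, a list of three; "rotation": the turn, a rotation vector about the tool's x, y, z in rad, a list of three; "hand": the closure in counts, from 0 (fully open) to 255 (shut). A call has 1 to 20 rows; each row shifts and turns the commanded pose from where the row before left it, along the tool's axes as they then stand; what a row does not reach is not made up. A row lasts 1/12 s, in which the tool goes at most 41.7 mm and 7.16 degrees, less where a joint would pass 70% of its speed; a pose out of reach is approached as far as the arm can. A call with a gripper value outside its range is refused whole. The fingers move at their own pace and stop on an object; FORCE is the grip in N (left out, the last holds). Time passes only in rows, so rows that do not move let the fingers close. It gives the time, the measured TCP pose, the force and the opening at its end, in the units of the state.
- manip.observe(): the state, without advancing time (a new reading comes with each control period).
- optics.grab_frame(name): name is "scene" or "top"; returns a dict with "frame" (384x512x3 uint8, blue, green, red), "mtx" (3x3 intrinsics, pixels), "T" (4x4, takes a point from camera to world coordinates). Camera axes: x right, y up, looking along -z (the intrinsics and any distortion apply to the point x, -y, -z); pixel columns grow to the right and rows downward; lengths in m; the calibration is good to about 2 mm. A picture is of the moment at which its call begins. There is no depth.
- manip.finish_job(): hands the job in, once; it reports no verdict.
The state is a dict: "t": time; "joint_positions": joint angles; "joint_velocities": joint speeds; "effort": joint torques, N m; "tool_pos": TCP position; "ee_rot": TCP orientation; "force": force on the tool from outside, world axes, zero at the start; "torque": the same for the moment, N m; "opening": finger opening in m.
Only numpy, scipy, OpenCV 4.12 (cv2) and the standard library are available. Lean on these libraries where they do the work, as an engineer would, in place of code of your own. Each camera call takes 0.05 s, during which the arm holds its last target.

## Task

We are about to tack-weld a sloping handrail, so set out the four steel props on the base plates of the jig in order of height: the tallest on the plate next to the upright end post, stepping down to the shortest on the plate farthest from it. Stand each prop upright and centred on its own plate, and let go of them all.

Things in the scene. Friction and masses are not known exactly. Their poses are not given: they have to be found in the camera images.
- prop_105: the tallest prop: a sawn square tube, 36 x 36 mm across the flats and 105 mm tall, wall 4 mm, open at the top, about 0.4 kg; its x and y axes are square to its flat sides. Plain bare steel, starts standing upright on the bench; origin at the centre of its underside, z axis up along its length.
- prop_85: the second tallest prop: a solid round bar, 34 mm in diameter and 85 mm tall, about 0.6 kg. Plain bare steel, starts standing upright on the bench; origin at the centre of its underside, z axis up along its length.
- prop_65: the third tallest prop: a round pipe, 44 mm outside diameter and 65 mm tall, wall 5 mm, open at the top, about 0.25 kg. Plain bare steel, starts standing upright on the bench; origin at the centre of its underside, z axis up along its length.
- prop_45: the shortest prop: a sawn square tube, 42 x 42 mm across the flats and 45 mm tall, wall 4 mm, open at the top, about 0.2 kg; its x and y axes are square to its flat sides. Plain bare steel, starts standing upright on the bench; origin at the centre of its underside, z axis up along its length.
- post: the end post: a fixed upright rusty square tube, 45 x 45 mm and 135 mm tall, on the flat bar 90 mm beyond either plate1 or plate4 (it differs from start to start; the other end of the bar has only a low stop, 15 mm high). Origin at the centre of its foot, on the bar's top, 10 mm above the bench.
- plate1: base plate 1 of four alike, an end plate of the row, next to plate2: a bare steel plate 56 x 56 x 6 mm fixed on a rusty flat bar (70 mm wide, 500 mm long, 10 mm thick) that lies on the bench. The four plates stand in a straight row along the bar, 80 mm from centre to centre. Origin at the centre of the plate's underside, 10 mm above the bench; its top face is 16 mm above the bench. Its y axis runs along the row from plate1 towards plate4, its x axis across the bar.
- plate2: base plate 2 of four alike, between plate1 and plate3: a bare steel plate 56 x 56 x 6 mm fixed on a rusty flat bar (70 mm wide, 500 mm long, 10 mm thick) that lies on the bench. The four plates stand in a straight row along the bar, 80 mm from centre to centre. Origin at the centre of the plate's underside, 10 mm above the bench; its top face is 16 mm above the bench. Its y axis runs along the row from plate1 towards plate4, its x axis across the bar.
- plate3: base plate 3 of four alike, between plate2 and plate4: a bare steel plate 56 x 56 x 6 mm fixed on a rusty flat bar (70 mm wide, 500 mm long, 10 mm thick) that lies on the bench. The four plates stand in a straight row along the bar, 80 mm from centre to centre. Origin at the centre of the plate's underside, 10 mm above the bench; its top face is 16 mm above the bench. Its y axis runs along the row from plate1 towards plate4, its x axis across the bar.
- plate4: base plate 4 of four alike, an end plate of the row, next to plate3: a bare steel plate 56 x 56 x 6 mm fixed on a rusty flat bar (70 mm wide, 500 mm long, 10 mm thick) that lies on the bench. The four plates stand in a straight row along the bar, 80 mm from centre to centre. Origin at the centre of the plate's underside, 10 mm above the bench; its top face is 16 mm above the bench. Its y axis runs along the row from plate1 towards plate4, its x axis across the bar.
Mind the look-alikes: they are no part of the job. Leave any green look-alike of the prop_65 alone.

How it is judged (in metres and radians):
At the end, for the whole second after the job is handed in: Each prop stands upright (within 0.08 rad) on its own base plate, its centre within 12 mm of the plate's centre, its foot on the plate's top face (within 4 mm), all at rest and released; the order from the plate next to the end post to the one farthest from it is 105, 85, 65, 45 mm (((horizontal distance between post and plate1 below 0.15 m and horizontal distance between prop_105 and plate1 below 0.012 m and horizontal distance between prop_85 and plate2 below 0.012 m and horizontal distance between prop_65 and plate3 below 0.012 m and horizontal distance between prop_45 and plate4 below 0.012 m) or (horizontal distance between post and plate4 below 0.15 m and horizontal distance between prop_105 and plate4 below 0.012 m and horizontal distance between prop_85 and plate3 below 0.012 m and horizontal distance between prop_65 and plate2 below 0.012 m and horizontal distance between prop_45 and plate1 below 0.012 m)) and height (world z) of prop_105 between 0.012 and 0.02 m and angle between each of prop_105, prop_85, prop_65, prop_45's own z axis and vertical below 0.08 rad and linear speed of each of prop_105, prop_85, prop_65, prop_45 below 0.02 m/s and angular speed of each of prop_105, prop_85, prop_65, prop_45 below 0.15 rad/s and height (world z) of prop_85 between 0.012 and 0.02 m and height (world z) of prop_65 between 0.012 and 0.02 m and height (world z) of prop_45 between 0.012 and 0.02 m); the robot touches nothing.
It also fails if it takes over 99 s, if anything falls off the work surface, if the arm or the gripper's body presses on something with over 40 N, if the wrist force passes 120 N, or if a joint passes its speed limit or range.

## Working session

There is one attempt and no reset: what is moved stays moved. The work goes in short steps, Python scripts to look and compute and a shell command to move; the robot and the scene stay as the last step left them, time stands still between calls to the robot, and variables do not carry over. Pictures are saved under pics/ and viewed, and the job is handed in when it is done.

```bash
ls; mkdir -p pics; python3 - <<'E'
from plant import manip, optics
import cv2
s=manip.observe(); print(s)
for n in("scene","top"):
    d=optics.grab_frame(n); cv2.imwrite(f"pics/{n}0.png",d["frame"]); print(n,d["mtx"],d["T"],[k for k in d])
E
```

```text
pics
{'t': 0.0, 'joint_positions': array([ 9.09897582e+01,  2.05922155e+01,  6.32930120e-01, -2.06824000e-02,
       -7.01343247e+01, -1.65076965e+01]), 'joint_velocities': array([-0.06137973,  0.05176286, -0.09609853,  0.02108868, -0.04533031,
        0.02915554]), 'effort': array([ 2.31246820e-03, -5.82719815e+01,  2.93048894e+01,  6.99687839e+00,
        6.92914036e-03, -1.57630489e-04]), 'tool_pos': array([0.18047209, 0.6499186 , 0.22560569]), 'ee_rot': array([[-3.11222899e-04, -2.67658260e-01, -9.63513860e-01],
       [-1.63940180e-03, -9.63512476e-01,  2.67658405e-01],
       [-9.99998608e-01,  1.66288778e-03, -1.38932288e-04]]), 'force': array([-1.12970849,  0.50911537,  0.20139529]), 'torque': array([ 0.03320855, -0.02977708,  0.01892128]), 'opening': 0.08753512615705675}
scene [[372.8098084    0.         252.90907977]
 [  0.         372.8098084  188.85027383]
 [  0.           0.           1.        ]] [[-0.80315658 -0.32581934  0.49877978  0.94383355]
 [ 0.5955399  -0.46223483  0.65701689  0.59843221]
 [ 0.01648458  0.82473069  0.56528536  0.53113694]
 [ 0.          0.          0.          1.        ]] ['frame', 'mtx', 'T']
top [[455.57111852   0.         256.59430721]
 [  0.         455.57111852 193.61858259]
 [  0.           0.           1.        ]] [[-0.01592962  0.98763688 -0.15594756  0.38154037]
 [-0.99953917 -0.01976008 -0.02304306 -0.00747317]
 [-0.02583971  0.15550862  0.98749652  0.99384695]
 [ 0.          0.          0.          1.        ]] ['frame', 'mtx', 'T']
```

View pics/scene0.png

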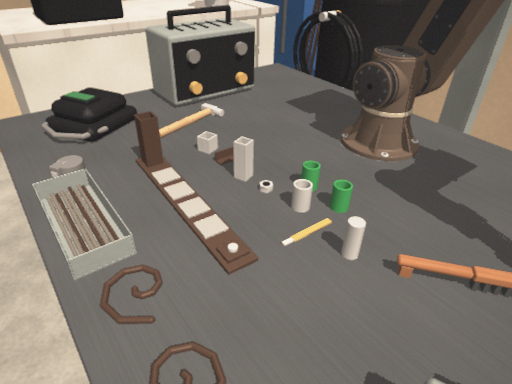

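View pics/top0.png

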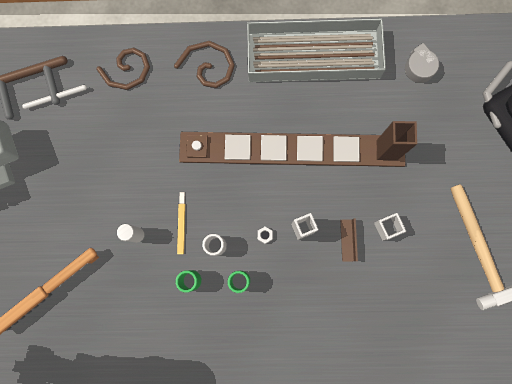

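The scene view shows the tall square tube at (243,158), the short one at (207,142), the white pipe at (302,196), the round bar at (353,238) and the post at (148,140). In the top view the post is at (398,140) and the plates are at x = 237, 274, 310 and 346. The plain candidates are at (305,227), (390,226), (214,244) and (127,232). The green look-alikes are at (187,282) and (238,282), and the nut is at (265,235).

```bash
python3 - <<'E'
from plant import optics
import cv2
t=optics.grab_frame("top")["frame"]; 
c=t[120:300,100:430]; cv2.imwrite("pics/topcrop.png",cv2.resize(c,None,fx=2.4,fy=2.4,interpolation=cv2.INTER_CUBIC))
c=optics.grab_frame("scene")["frame"][100:280,120:400]; cv2.imwrite("pics/scenecrop.png",cv2.resize(c,None,fx=2.8,fy=2.8,interpolation=cv2.INTER_CUBIC))
E
```

```text
(no output)
```

View pics/topcrop.png

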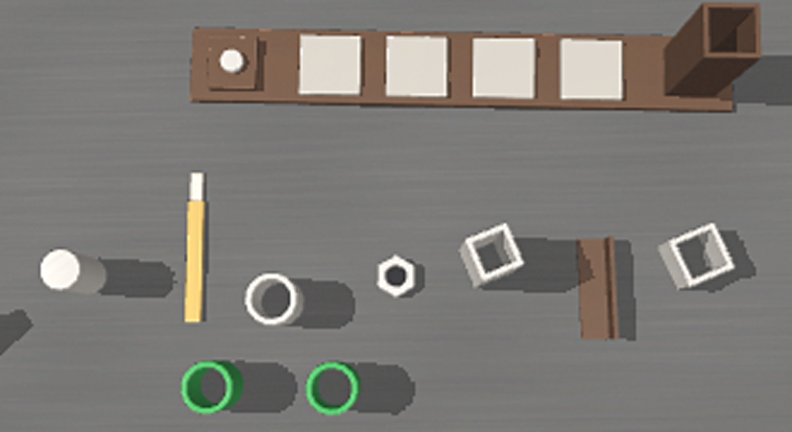

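View pics/scenecrop.png

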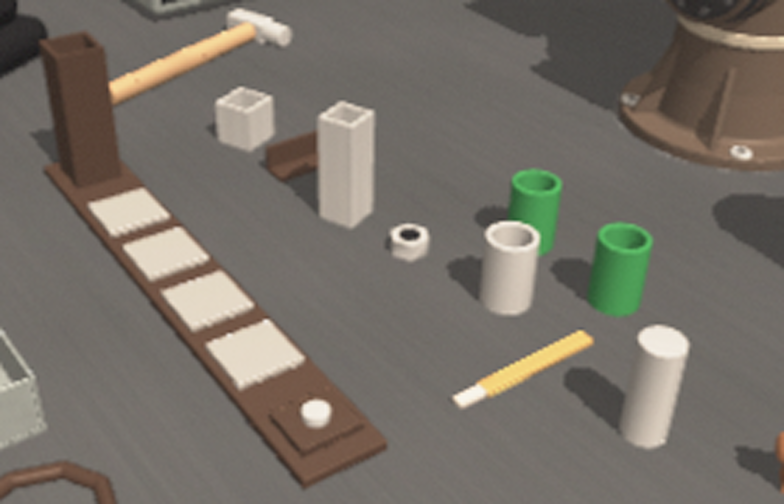

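The crops confirm the choice: the tall square tube is at (305,227) in the top view, the short one at (390,226), the plain pipe at (214,244) and the bar at (127,232). The green pipes stay where they are. Next I measure with bright top-face masks.

```bash
cat > h.py <<'E'
from plant import manip, optics
import cv2, numpy as np
def ray(d,uv,z):
    K,T=d["mtx"],d["T"]; uv=np.atleast_2d(np.asarray(uv,float))
    c=np.c_[(uv[:,0]-K[0,2])/K[0,0],-(uv[:,1]-K[1,2])/K[1,1],-np.ones(len(uv))]
    w=c@T[:3,:3].T; o=T[:3,3]
    return (o+w*((z-o[2])/w[:,2])[:,None])[:,:2]
def blobs(d,thr,amin=60):
    f=d["frame"]; hsv=cv2.cvtColor(f,cv2.COLOR_BGR2HSV)
    m=((f.min(2)>thr)&(hsv[...,1]<60)).astype(np.uint8)
    cs,_=cv2.findContours(m,cv2.RETR_EXTERNAL,cv2.CHAIN_APPROX_NONE)
    return [c[:,0,:] for c in cs if cv2.contourArea(c)>amin]
def rect(d,c,z):
    p=ray(d,c,z); r=cv2.minAreaRect((p*1000).astype(np.float32)); return np.round(r[0],1),np.round(r[1],1),round(r[2],1)
E
python3 - <<'E'
from h import *
d=optics.grab_frame("top")
for thr in(190,205):
  for c in blobs(d,thr):
    u=(c.min(0)+c.max(0))/2
    if not(100<u[0]<430 and 120<u[1]<260):continue
    z=.016
    if u[1]>190: z=min([(127,.085),(214,.065),(305,.105),(390,.045),(265,.02)],key=lambda a:abs(a[0]-u[0]))[1]
    print(thr,u,z,rect(d,c,z))
s=optics.grab_frame("scene")
for c in blobs(s,150,40):
    u=(c.min(0)+c.max(0))/2
    if 120<u[0]<400 and 100<u[1]<280: print("scene",u,c.min(0),c.max(0))
E
```

```text
190 [212. 244.] 0.065 (array([426.4, 106.6]), array([40.9, 40.5]), 89.1)
190 [264.  234.5] 0.02 (array([446.8,   0.8]), array([29.8, 32. ]), 88.8)
190 [124.5 232. ] 0.085 (array([452.4, 280.4]), array([32.3, 30.4]), 1.5)
190 [392.  225.5] 0.045 (array([ 458.8, -264.1]), array([41.5, 42.3]), 21.3)
190 [305.5 224.5] 0.105 (array([459. , -81.3]), array([35.8, 36.8]), 21.6)
190 [346. 148.] 0.016 (array([ 633.1, -182.8]), array([52.7, 54.4]), 87.6)
190 [309. 148.] 0.016 (array([ 635.8, -101.6]), array([52.8, 54.4]), 87.8)
190 [273. 147.] 0.016 (array([639.5, -22.5]), array([53.2, 54.5]), 88.7)
190 [237.  146.5] 0.016 (array([642.5,  57.2]), array([53.8, 52.4]), 88.7)
205 [212. 244.] 0.065 (array([426.4, 106.5]), array([40.8, 40.5]), 89.1)
205 [264.5 234.5] 0.02 (array([ 4.467e+02, -2.000e-01]), array([27.8, 31.9]), 89.0)
205 [124.5 231.5] 0.085 (array([453.4, 280.4]), array([30.7, 30.1]), 89.0)
205 [391.5 225.5] 0.045 (array([ 459.2, -263.9]), array([40.7, 41.6]), 21.9)
205 [305.5 224. ] 0.105 (array([459. , -80.9]), array([35.4, 35.5]), 21.5)
205 [346.  148.5] 0.016 (array([ 632.4, -182.8]), array([53.7, 52. ]), 88.7)
205 [309.  147.5] 0.016 (array([ 636.5, -101.8]), array([53.2, 52.1]), 88.7)
205 [273. 147.] 0.016 (array([639.5, -22.4]), array([53.2, 54.5]), 88.5)
205 [237.  146.5] 0.016 (array([642.5,  57.1]), array([53.6, 52.4]), 88.7)
scene [232.5 247. ] [228 243] [237 251]
scene [287.5 241. ] [282 237] [293 245]
scene [356.  237.5] [347 216] [365 259]
scene [210.5 225.5] [194 214] [227 237]
scene [193.5 207. ] [178 197] [209 217]
scene [178.5 190. ] [164 181] [193 199]
scene [266. 186.] [260 180] [272 192]
scene [302.5 195. ] [293 179] [312 211]
scene [165.5 175. ] [152 167] [179 183]
scene [243.5 158. ] [234 136] [253 180]
scene [207.  141.5] [197 131] [217 152]
scene [212.5 109. ] [202 103] [223 115]
```

```bash
cat >> h.py <<'E'
from scipy.spatial.transform import Rotation as Ro
def goto(x,y,z,yaw):
    "mm, deg: turn needed first (tool rotvec), then shift in the turned tool axes"
    s=manip.observe(); R=np.array(s["ee_rot"]); a=np.radians(yaw)
    Y=np.array([np.cos(a),np.sin(a),0]); X=np.array([0,0,-1.]); Rt=np.c_[X,Y,np.cross(X,Y)]
    dp=np.array([x,y,z])-np.array(s["tool_pos"])*1000
    print("t",round(s["t"],2),"pos",np.round(np.array(s["tool_pos"])*1000,1),"yaw",round(np.degrees(np.arctan2(R[1,1],R[0,1])),1),"F",np.round(s["force"],1),"open",round(s["opening"]*1000,1),"q",np.round(s["joint_positions"],0))
    print("rot",np.round(Ro.from_matrix(R.T@Rt).as_rotvec(),3),"lin mm turned axes",np.round(Rt.T@dp,1),"lin now-axes",np.round(R.T@dp,1))
E
python3 -c "
from h import *
goto(452.5,280.4,130,178)
s=optics.grab_frame('scene')
for n,u,z in [('D',(210.5,225.5),.016),('C',(193.5,207),.016),('B',(178.5,190),.016),('A',(165.5,175),.016)]: print(n,ray(s,u,z)*1000)
for n,u,z in [('85',(357,223),.085)]: print(n,ray(s,u,z)*1000)
"
```

```text
t 0.3 pos [180.5 650.3 226.2] yaw -105.5 F [ 0.5 -0.3  0.1] open 87.4 q [ 91.  21.   1.  -0. -70. -17.]
rot [ 1.335 -0.    -0.   ] lin mm turned axes [  96.2 -284.7 -360.1] lin now-axes [  96.4  283.6 -361. ]
D [[645.52402741  58.59308513]]
C [[643.14445888 -19.5119267 ]]
B [[ 639.44018462 -100.10957591]]
A [[ 635.25877986 -180.06416053]]
85 [[457.76061188 284.00679554]]
```

```bash
python3 -m creep '[{"linear":[0,0,0],"rotation":[0.1214,0,0],"hand":0},{"linear":[0,0,0],"rotation":[0.1214,0,0],"hand":0},{"linear":[0,0,0],"rotation":[0.1214,0,0],"hand":0},{"linear":[0,0,0],"rotation":[0.1214,0,0],"hand":0},{"linear":[0,0,0],"rotation":[0.1214,0,0],"hand":0},{"linear":[0,0,0],"rotation":[0.1214,0,0],"hand":0},{"linear":[0,0,0],"rotation":[0.1214,0,0],"hand":0},{"linear":[0,0,0],"rotation":[0.1214,0,0],"hand":0},{"linear":[0,0,0],"rotation":[0.1214,0,0],"hand":0},{"linear":[0,0,0],"rotation":[0.1214,0,0],"hand":0},{"linear":[0,0,0],"rotation":[0.1214,0,0],"hand":0}]' 30
python3 -m creep '[{"linear":[0.006,-0.0205,-0.0256],"rotation":[0,0,0],"hand":0},{"linear":[0.006,-0.0205,-0.0256],"rotation":[0,0,0],"hand":0},{"linear":[0.006,-0.0205,-0.0256],"rotation":[0,0,0],"hand":0},{"linear":[0.006,-0.0205,-0.0256],"rotation":[0,0,0],"hand":0},{"linear":[0.006,-0.0205,-0.0256],"rotation":[0,0,0],"hand":0},{"linear":[0.006,-0.0205,-0.0256],"rotation":[0,0,0],"hand":0},{"linear":[0.006,-0.0205,-0.0256],"rotation":[0,0,0],"hand":0},{"linear":[0.006,-0.0205,-0.0256],"rotation":[0,0,0],"hand":0},{"linear":[0.006,-0.0205,-0.0256],"rotation":[0,0,0],"hand":0},{"linear":[0.006,-0.0205,-0.0256],"rotation":[0,0,0],"hand":0},{"linear":[0.006,-0.0205,-0.0256],"rotation":[0,0,0],"hand":0},{"linear":[0.006,-0.0205,-0.0256],"rotation":[0,0,0],"hand":0},{"linear":[0.006,-0.0205,-0.0256],"rotation":[0,0,0],"hand":0},{"linear":[0.006,-0.0205,-0.0256],"rotation":[0,0,0],"hand":0},{"linear":[0,0,0],"rotation":[0,0,0],"hand":0},{"linear":[0,0,0],"rotation":[0,0,0],"hand":0}]' 30
python3 -c "
from h import *
goto(455,282,41,178)
d=optics.grab_frame('top');cv2.imwrite('pics/top1.png',d['frame'])
d=optics.grab_frame('scene');cv2.imwrite('pics/scene1.png',d['frame'])"
```

```text
t: 1.27
tool_pos: [0.1806, 0.6503, 0.2265]
ee_rot: [[-0.0, -0.999, 0.041], [-0.0, 0.041, 0.999], [-1.0, 0.0, -0.0]]
force: [-0.2, -0.1, 0.0]
opening: 0.0876
t: 2.6
tool_pos: [0.4554, 0.2805, 0.1423]
ee_rot: [[-0.0, -0.999, 0.039], [-0.001, 0.039, 0.999], [-1.0, 0.0, -0.001]]
force: [-0.7, 0.4, -0.0]
opening: 0.0872
t 2.6 pos [455.4 280.5 142.3] yaw 177.8 F [-0.7  0.4 -0. ] open 87.2 q [ 53.  12. -24.   0. -55. -55.]
rot [-0.004 -0.001 -0.   ] lin mm turned axes [101.3   0.4   1.5] lin now-axes [101.3   0.4   1.6]
```

View pics/scene1.png

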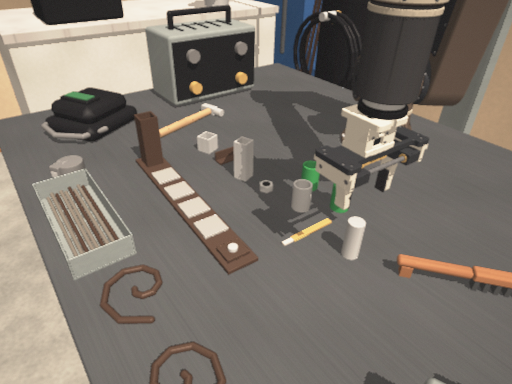

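The gripper hovers over the bar at (355,238), with the fingers across x on either side. I'll lower it 100 mm and grip.

```bash
python3 -m creep '[{"linear":[0.015,0,0.001],"rotation":[0,0,0],"hand":0},{"linear":[0.015,0,0],"rotation":[0,0,0],"hand":0},{"linear":[0.015,0,0],"rotation":[0,0,0],"hand":0},{"linear":[0.015,0,0],"rotation":[0,0,0],"hand":0},{"linear":[0.015,0,0],"rotation":[0,0,0],"hand":0},{"linear":[0.015,0,0],"rotation":[0,0,0],"hand":0},{"linear":[0.01,0,0],"rotation":[0,0,0],"hand":0},{"linear":[0,0,0],"rotation":[0,0,0],"hand":0},{"linear":[0,0,0],"rotation":[0,0,0],"hand":80},{"linear":[0,0,0],"rotation":[0,0,0],"hand":180},{"linear":[0,0,0],"rotation":[0,0,0],"hand":255},{"linear":[0,0,0],"rotation":[0,0,0],"hand":255},{"linear":[0,0,0],"rotation":[0,0,0],"hand":255},{"linear":[0,0,0],"rotation":[0,0,0],"hand":255},{"linear":[0,0,0],"rotation":[0,0,0],"hand":255},{"linear":[0,0,0],"rotation":[0,0,0],"hand":255}]' 40
python3 -c "
from h import *
goto(638,-101,90,178)
d=optics.grab_frame('top');f=d['frame'];cv2.imwrite('pics/top2.png',f)
d=optics.grab_frame('scene');cv2.imwrite('pics/scene2.png',cv2.resize(d['frame'][100:300,240:500],None,fx=2.5,fy=2.5))"
```

```text
t: 4.03
tool_pos: [0.4548, 0.283, 0.0427]
ee_rot: [[0.0, -0.999, 0.036], [0.0, 0.036, 0.999], [-1.0, -0.0, 0.0]]
force: [-1.0, 0.8, 0.0]
opening: 0.0398
t 4.03 pos [454.8 283.   42.7] yaw 178.0 F [-1.   0.8  0. ] open 39.8 q [ 53.  19. -30.   0. -41. -55.]
rot [-0.001  0.     0.   ] lin mm turned axes [ -47.3 -196.5 -377.4] lin now-axes [ -47.3 -196.7 -377.3]
```

View pics/scene2.png

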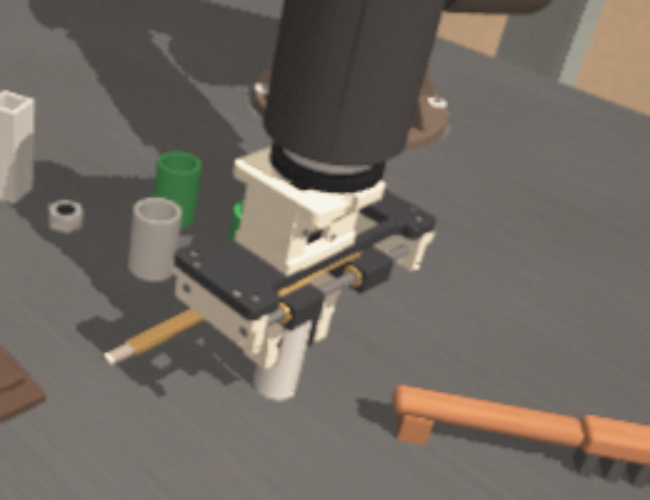

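The bar stands between the closing fingers at (280,350) in the crop. The opening is 39.8 mm, so they are still closing.

```bash
python3 -m creep '[{"linear":[0,0,0],"rotation":[0,0,0],"hand":255},{"linear":[0,0,0],"rotation":[0,0,0],"hand":255},{"linear":[0,0,0],"rotation":[0,0,0],"hand":255},{"linear":[0,0,0],"rotation":[0,0,0],"hand":255},{"linear":[0,0,0],"rotation":[0,0,0],"hand":255},{"linear":[-0.01,0,0],"rotation":[0,0,0],"hand":255},{"linear":[-0.02,0,0],"rotation":[0,0,0],"hand":255},{"linear":[-0.03,0,0],"rotation":[0,0,0],"hand":255},{"linear":[-0.01,0,0],"rotation":[0,0,0],"hand":255},{"linear":[0,0,0],"rotation":[0,0,0],"hand":255},{"linear":[0,0,0],"rotation":[0,0,0],"hand":255}]' 40
python3 -c "
from h import *
goto(638,-101,90,178)"
```

```text
t: 5.05
tool_pos: [0.4544, 0.283, 0.1124]
ee_rot: [[-0.0, -0.999, 0.036], [0.001, 0.036, 0.999], [-1.0, 0.0, 0.001]]
force: [-0.2, 0.2, -4.9]
opening: 0.0336
t 5.05 pos [454.4 283.  112.4] yaw 177.9 F [-0.2  0.2 -4.9] open 33.6 q [ 53.  14. -26.  -0. -51. -55.]
rot [-0.001  0.001 -0.   ] lin mm turned axes [  22.4 -196.9 -377.3] lin now-axes [  22.1 -197.3 -377.1]
```

```bash
python3 -m creep '[{"linear":[0,-0.007,-0.014],"rotation":[0,0,0],"hand":255},{"linear":[0,-0.015,-0.029],"rotation":[0,0,0],"hand":255},{"linear":[0,-0.015,-0.029],"rotation":[0,0,0],"hand":255},{"linear":[0,-0.015,-0.029],"rotation":[0,0,0],"hand":255},{"linear":[0,-0.015,-0.029],"rotation":[0,0,0],"hand":255},{"linear":[0,-0.015,-0.029],"rotation":[0,0,0],"hand":255},{"linear":[0,-0.015,-0.029],"rotation":[0,0,0],"hand":255},{"linear":[0,-0.015,-0.029],"rotation":[0,0,0],"hand":255},{"linear":[0,-0.015,-0.029],"rotation":[0,0,0],"hand":255},{"linear":[0,-0.015,-0.029],"rotation":[0,0,0],"hand":255},{"linear":[0,-0.015,-0.029],"rotation":[0,0,0],"hand":255},{"linear":[0,-0.015,-0.029],"rotation":[0,0,0],"hand":255},{"linear":[0,-0.015,-0.029],"rotation":[0,0,0],"hand":255},{"linear":[0,-0.01,-0.014],"rotation":[0,0,0],"hand":255},{"linear":[0.02,0,0],"rotation":[0,0,0],"hand":255},{"linear":[0.015,0,0],"rotation":[0,0,0],"hand":255},{"linear":[0,0,0],"rotation":[0,0,0],"hand":255},{"linear":[0,0,0],"rotation":[0,0,0],"hand":255}]' 40
python3 -c "
from h import *
goto(638,-101,59,178)
d=optics.grab_frame('top');f=d['frame'];cv2.imwrite('pics/top3.png',cv2.resize(f[80:280,150:450],None,fx=2.5,fy=2.5))
d=optics.grab_frame('scene');cv2.imwrite('pics/scene3.png',cv2.resize(d['frame'][60:280,120:400],None,fx=2.5,fy=2.5))"
```

```text
t: 6.55
tool_pos: [0.6363, -0.0999, 0.0748]
ee_rot: [[-0.005, -0.999, 0.036], [-0.0, 0.036, 0.999], [-1.0, 0.005, -0.001]]
force: [0.7, 0.4, -4.9]
opening: 0.0332
t 6.55 pos [636.3 -99.9  74.8] yaw 177.9 F [ 0.7  0.4 -4.9] open 33.2 q [  8.  25. -14.  -0. -52. -10.]
rot [-0.001 -0.001 -0.005] lin mm turned axes [15.8 -1.7 -1. ] lin now-axes [15.8 -1.8 -1. ]
```

View pics/scene3.png

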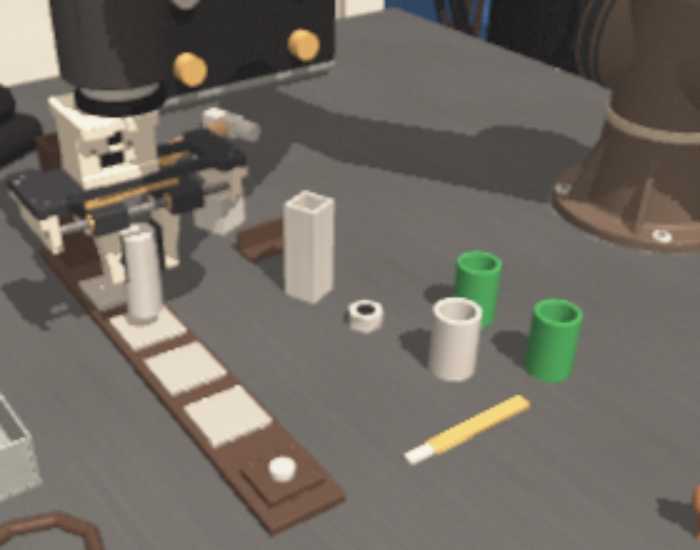

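The bar hangs over plate B, at (145,325) in the crop, third from the low stop. I'll lower and release it.

```bash
python3 -m creep '[{"linear":[0.006,-0.0015,-0.001],"rotation":[0,0,0],"hand":255},{"linear":[0.005,0,0],"rotation":[0,0,0],"hand":255},{"linear":[0.0025,0,0],"rotation":[0,0,0],"hand":255},{"linear":[0.0015,0,0],"rotation":[0,0,0],"hand":255},{"linear":[0,0,0],"rotation":[0,0,0],"hand":255},{"linear":[0,0,0],"rotation":[0,0,0],"hand":255}]' 40
python3 -c "
from h import *
goto(638,-101,59,178)"
```

```text
t: 7.15
tool_pos: [0.6398, -0.1007, 0.0626]
ee_rot: [[0.0, -0.999, 0.035], [-0.0, 0.035, 0.999], [-1.0, -0.0, -0.0]]
force: [-0.7, -1.3, -5.7]
opening: 0.0337
t 7.15 pos [ 639.8 -100.7   62.6] yaw 178.0 F [-0.7 -1.3 -5.7] open 33.7 q [  8.  26. -14.   0. -50. -10.]
rot [-0. -0.  0.] lin mm turned axes [ 3.6  1.8 -0.4] lin now-axes [ 3.6  1.8 -0.4]
```

```bash
python3 -m creep '[{"linear":[0.002,0.0015,0],"rotation":[0,0,0],"hand":255},{"linear":[0.001,0,0],"rotation":[0,0,0],"hand":255},{"linear":[0,0,0],"rotation":[0,0,0],"hand":255},{"linear":[0,0,0],"rotation":[0,0,0],"hand":255}]' 40
python3 -c "
from h import *
goto(638,-101,59,178)"
```

```text
t: 7.48
tool_pos: [0.6382, -0.1007, 0.0596]
ee_rot: [[-0.0, -0.999, 0.035], [-0.0, 0.035, 0.999], [-1.0, 0.0, -0.0]]
force: [0.6, 0.6, -4.4]
opening: 0.0334
t 7.48 pos [ 638.2 -100.7   59.6] yaw 178.0 F [ 0.6  0.6 -4.4] open 33.4 q [  8.  26. -14.   0. -49. -10.]
rot [-0.001 -0.    -0.   ] lin mm turned axes [ 0.6  0.2 -0.3] lin now-axes [ 0.6  0.2 -0.3]
```

Less than 1 mm remains, so I'll lower 0.8 mm, open gently and rise.

```bash
python3 -m creep '[{"linear":[0.0008,0,0],"rotation":[0,0,0],"hand":255},{"linear":[0,0,0],"rotation":[0,0,0],"hand":255},{"linear":[0,0,0],"rotation":[0,0,0],"hand":140},{"linear":[0,0,0],"rotation":[0,0,0],"hand":100},{"linear":[0,0,0],"rotation":[0,0,0],"hand":0},{"linear":[0,0,0],"rotation":[0,0,0],"hand":0},{"linear":[0,0,0],"rotation":[0,0,0],"hand":0},{"linear":[0,0,0],"rotation":[0,0,0],"hand":0},{"linear":[0,0,0],"rotation":[0,0,0],"hand":0},{"linear":[0,0,0],"rotation":[0,0,0],"hand":0},{"linear":[-0.02,0,0],"rotation":[0,0,0],"hand":0},{"linear":[-0.03,0,0],"rotation":[0,0,0],"hand":0},{"linear":[-0.03,0,0],"rotation":[0,0,0],"hand":0},{"linear":[-0.02,0,0],"rotation":[0,0,0],"hand":0},{"linear":[0,0,0],"rotation":[0,0,0],"hand":0}]' 40
python3 -c "
from h import *
goto(428,107.5,100,178)"
```

```text
t: 8.73
tool_pos: [0.6411, -0.1009, 0.1643]
ee_rot: [[0.008, -0.999, 0.035], [-0.0, 0.035, 0.999], [-1.0, -0.008, -0.0]]
force: [0.9, 0.4, 0.7]
opening: 0.0876
t 8.73 pos [ 641.1 -100.9  164.3] yaw 178.0 F [0.9 0.4 0.7] open 87.6 q [  8.  20.  -8.   0. -61. -10.]
rot [ 0.    -0.     0.008] lin mm turned axes [ 64.3 220.2 200.8] lin now-axes [ 62.5 220.7 200.9]
```

```bash
python3 -m creep '[{"linear":[0,0.0147,0.0134],"rotation":[0,0,0],"hand":0},{"linear":[0,0.0147,0.0134],"rotation":[0,0,0],"hand":0},{"linear":[0,0.0147,0.0134],"rotation":[0,0,0],"hand":0},{"linear":[0,0.0147,0.0134],"rotation":[0,0,0],"hand":0},{"linear":[0,0.0147,0.0134],"rotation":[0,0,0],"hand":0},{"linear":[0,0.0147,0.0134],"rotation":[0,0,0],"hand":0},{"linear":[0,0.0147,0.0134],"rotation":[0,0,0],"hand":0},{"linear":[0,0.0147,0.0134],"rotation":[0,0,0],"hand":0},{"linear":[0,0.0147,0.0134],"rotation":[0,0,0],"hand":0},{"linear":[0,0.0147,0.0134],"rotation":[0,0,0],"hand":0},{"linear":[0,0.0147,0.0134],"rotation":[0,0,0],"hand":0},{"linear":[0,0.0147,0.0134],"rotation":[0,0,0],"hand":0},{"linear":[0,0.0147,0.0134],"rotation":[0,0,0],"hand":0},{"linear":[0,0.0147,0.0134],"rotation":[0,0,0],"hand":0},{"linear":[0,0.0147,0.0134],"rotation":[0,0,0],"hand":0},{"linear":[0.02,0,0],"rotation":[0,0,0],"hand":0},{"linear":[0.02,0,0],"rotation":[0,0,0],"hand":0},{"linear":[0.02,0,0],"rotation":[0,0,0],"hand":0},{"linear":[0,0,0],"rotation":[0,0,0],"hand":0},{"linear":[0,0,0],"rotation":[0,0,0],"hand":0}]' 40
python3 -c "
from h import *
goto(428,107.5,27,178)
d=optics.grab_frame('top');f=d['frame'];cv2.imwrite('pics/top4.png',cv2.resize(f[80:320,150:450],None,fx=2.5,fy=2.5))
d=optics.grab_frame('scene');cv2.imwrite('pics/scene4.png',cv2.resize(d['frame'][60:280,120:400],None,fx=2.5,fy=2.5))"
```

```text
t: 10.4
tool_pos: [0.4245, 0.1075, 0.0983]
ee_rot: [[-0.002, -0.999, 0.035], [-0.002, 0.035, 0.999], [-1.0, 0.002, -0.002]]
force: [-0.2, 0.5, 0.2]
opening: 0.0878
t 10.4 pos [424.5 107.5  98.3] yaw 178.0 F [-0.2  0.5  0.2] open 87.8 q [ 40.   6. -38.   0. -46. -42.]
rot [-0.    -0.002 -0.002] lin mm turned axes [71.3 -3.5  0.1] lin now-axes [71.3 -3.7  0.2]
```

View pics/scene4.png

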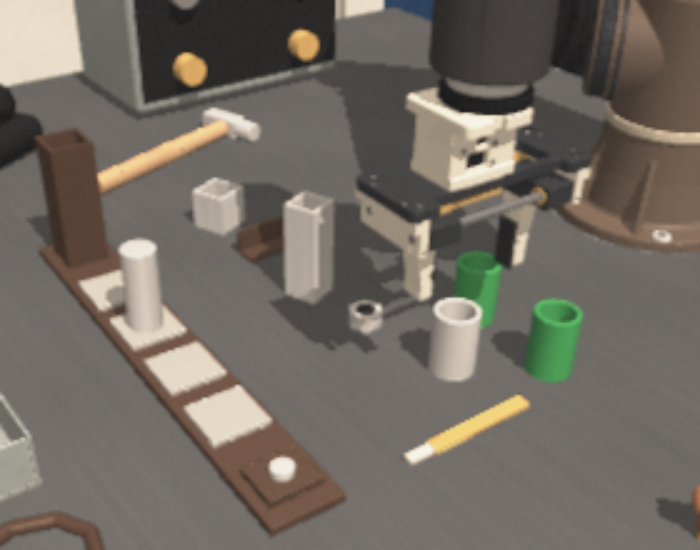

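```bash
python3 - <<'E'
from h import *
d=optics.grab_frame('scene');K,T=d['mtx'],d['T']
def pr(p):
    c=T[:3,:3].T@(np.array(p)-T[:3,3]); return (K[0,2]+K[0,0]*c[0]/-c[2]-120)*2.5,(K[1,2]-K[1,1]*c[1]/-c[2]-60)*2.5
s=manip.observe()
print(pr(s['tool_pos']),pr([.4264,.1066,.065]),pr([.428,.1075,.065]),pr([.638,-.101,.101]))
E
```

```text
(np.float64(464.7078718839724), np.float64(277.33189778152644)) (np.float64(459.1465234316351), np.float64(309.443422759854)) (np.float64(458.52770570255075), np.float64(310.4584210260254)) (np.float64(138.29190035381203), np.float64(247.80055496660097))
```

View pics/top4.png

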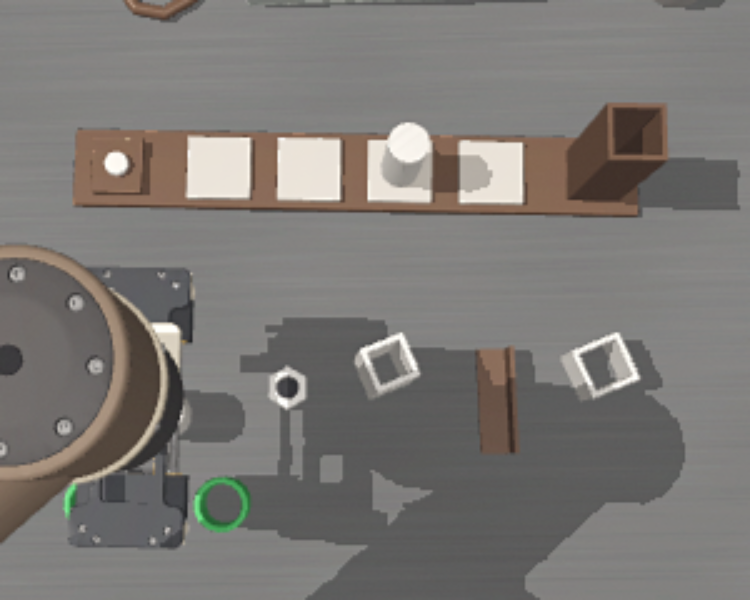

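The bar stands on plate B, at (408,150) in the top crop, and looks centred. The gripper is over the pipe, clear of the greens at (220,503) and (75,500). I'll descend and grip.

```bash
python3 -m creep '[{"linear":[0.01,-0.002,0],"rotation":[0,0,0],"hand":0},{"linear":[0.015,0,0],"rotation":[0,0,0],"hand":0},{"linear":[0.015,0,0],"rotation":[0,0,0],"hand":0},{"linear":[0.015,0,0],"rotation":[0,0,0],"hand":0},{"linear":[0.011,0,0],"rotation":[0,0,0],"hand":0},{"linear":[0.005,0,0],"rotation":[0,0,0],"hand":0},{"linear":[0,0,0],"rotation":[0,0,0],"hand":80},{"linear":[0,0,0],"rotation":[0,0,0],"hand":160},{"linear":[0,0,0],"rotation":[0,0,0],"hand":255},{"linear":[0,0,0],"rotation":[0,0,0],"hand":255},{"linear":[0,0,0],"rotation":[0,0,0],"hand":255},{"linear":[0,0,0],"rotation":[0,0,0],"hand":255},{"linear":[0,0,0],"rotation":[0,0,0],"hand":255},{"linear":[0,0,0],"rotation":[0,0,0],"hand":255},{"linear":[0,0,0],"rotation":[0,0,0],"hand":255},{"linear":[0,0,0],"rotation":[0,0,0],"hand":255},{"linear":[0,0,0],"rotation":[0,0,0],"hand":255},{"linear":[0,0,0],"rotation":[0,0,0],"hand":255}]' 30
python3 -c "
from h import *
goto(641,-21,90,178)"
```

```text
t: 12.05
tool_pos: [0.4272, 0.108, 0.028]
ee_rot: [[0.0, -0.999, 0.035], [0.0, 0.035, 0.999], [-1.0, -0.0, 0.0]]
force: [-0.4, 0.6, 5.8]
opening: 0.0437
t 12.05 pos [427.2 108.   28. ] yaw 178.0 F [-0.4  0.6  5.8] open 43.7 q [ 40.  13. -42.   0. -35. -42.]
rot [-0.  0.  0.] lin mm turned axes [ -62.  -218.2 -121.4] lin now-axes [ -62.  -218.3 -121.4]
```

```bash
python3 -m creep '[{"linear":[-0.01,0,0],"rotation":[0,0,0],"hand":255},{"linear":[-0.02,0,0],"rotation":[0,0,0],"hand":255},{"linear":[-0.015,0,0],"rotation":[0,0,0],"hand":255},{"linear":[0,-0.009,-0.005],"rotation":[0,0,0],"hand":255},{"linear":[0,-0.018,-0.01],"rotation":[0,0,0],"hand":255},{"linear":[0,-0.018,-0.01],"rotation":[0,0,0],"hand":255},{"linear":[0,-0.018,-0.01],"rotation":[0,0,0],"hand":255},{"linear":[0,-0.018,-0.01],"rotation":[0,0,0],"hand":255},{"linear":[0,-0.018,-0.01],"rotation":[0,0,0],"hand":255},{"linear":[0,-0.018,-0.01],"rotation":[0,0,0],"hand":255},{"linear":[0,-0.018,-0.01],"rotation":[0,0,0],"hand":255},{"linear":[0,-0.018,-0.01],"rotation":[0,0,0],"hand":255},{"linear":[0,-0.018,-0.01],"rotation":[0,0,0],"hand":255},{"linear":[0,-0.018,-0.01],"rotation":[0,0,0],"hand":255},{"linear":[0,-0.018,-0.01],"rotation":[0,0,0],"hand":255},{"linear":[0,-0.009,-0.006],"rotation":[0,0,0],"hand":255},{"linear":[0,0,0],"rotation":[0,0,0],"hand":255},{"linear":[0,0,0],"rotation":[0,0,0],"hand":255}]' 30
python3 -c "
from h import *
goto(641,-21,44,178)
d=optics.grab_frame('scene');cv2.imwrite('pics/scene5.png',cv2.resize(d['frame'][60:280,120:400],None,fx=2.5,fy=2.5))"
```

```text
t: 13.55
tool_pos: [0.6378, -0.0214, 0.071]
ee_rot: [[-0.003, -0.999, 0.037], [-0.0, 0.037, 0.999], [-1.0, 0.003, -0.0]]
force: [-0.7, 0.3, -3.0]
opening: 0.0437
t 13.55 pos [637.8 -21.4  71. ] yaw 177.9 F [-0.7  0.3 -3. ] open 43.7 q [ 16.  25. -15.  -0. -51. -18.]
rot [-0.002 -0.    -0.003] lin mm turned axes [27.  -3.2  0.5] lin now-axes [27.  -3.3  0.5]
```

View pics/scene5.png

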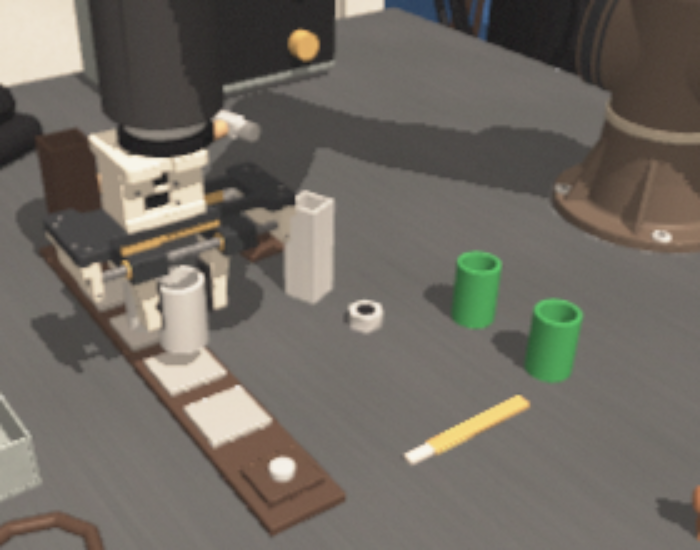

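The pipe is held over plate C, at (185,368) in the crop. I'll lower it.

```bash
python3 -m creep '[{"linear":[0.009,-0.002,0],"rotation":[0,0,0],"hand":255},{"linear":[0.009,0,0],"rotation":[0,0,0],"hand":255},{"linear":[0.005,0,0],"rotation":[0,0,0],"hand":255},{"linear":[0.002,0,0],"rotation":[0,0,0],"hand":255},{"linear":[0.001,0,0],"rotation":[0,0,0],"hand":255},{"linear":[0,0,0],"rotation":[0,0,0],"hand":255},{"linear":[0,0,0],"rotation":[0,0,0],"hand":255}]' 30
python3 -c "
from h import *
goto(641,-21,44,178)"
```

```text
t: 14.18
tool_pos: [0.6408, -0.0206, 0.047]
ee_rot: [[0.0, -0.999, 0.035], [-0.0, 0.035, 0.999], [-1.0, -0.0, -0.0]]
force: [0.2, 0.6, -2.8]
opening: 0.044
t 14.18 pos [640.8 -20.6  47. ] yaw 178.0 F [ 0.2  0.6 -2.8] open 44.0 q [ 16.  27. -16.   0. -48. -18.]
rot [-0. -0.  0.] lin mm turned axes [ 3.  -0.2 -0.4] lin now-axes [ 3.  -0.2 -0.4]
```

```bash
python3 -m creep '[{"linear":[0.0015,0,0],"rotation":[0,0,0],"hand":255},{"linear":[0.001,0,0],"rotation":[0,0,0],"hand":255},{"linear":[0.0005,0,0],"rotation":[0,0,0],"hand":255},{"linear":[0,0,0],"rotation":[0,0,0],"hand":255},{"linear":[0,0,0],"rotation":[0,0,0],"hand":255}]' 30
python3 -c "
from h import *
goto(641,-21,44,178)"
```

```text
t: 14.6
tool_pos: [0.6407, -0.0207, 0.0441]
ee_rot: [[0.0, -0.999, 0.035], [0.0, 0.035, 0.999], [-1.0, -0.0, 0.0]]
force: [-1.6, 0.7, 0.1]
opening: 0.044
t 14.6 pos [640.7 -20.7  44.1] yaw 178.0 F [-1.6  0.7  0.1] open 44.0 q [ 16.  27. -16.   0. -47. -18.]
rot [-0.  0.  0.] lin mm turned axes [ 0.1 -0.3 -0.3] lin now-axes [ 0.1 -0.3 -0.3]
```

The force has returned to about 0, so the pipe is resting on the plate. I'll release and rise.

```bash
python3 -m creep '[{"linear":[0,0,0],"rotation":[0,0,0],"hand":110},{"linear":[0,0,0],"rotation":[0,0,0],"hand":80},{"linear":[0,0,0],"rotation":[0,0,0],"hand":0},{"linear":[0,0,0],"rotation":[0,0,0],"hand":0},{"linear":[0,0,0],"rotation":[0,0,0],"hand":0},{"linear":[0,0,0],"rotation":[0,0,0],"hand":0},{"linear":[0,0,0],"rotation":[0,0,0],"hand":0},{"linear":[0,0,0],"rotation":[0,0,0],"hand":0},{"linear":[-0.02,0,0],"rotation":[0,0,0],"hand":0},{"linear":[-0.03,0,0],"rotation":[0,0,0],"hand":0},{"linear":[-0.03,0,0],"rotation":[0,0,0],"hand":0},{"linear":[-0.03,0,0],"rotation":[0,0,0],"hand":0},{"linear":[-0.01,0,0],"rotation":[0,0,0],"hand":0},{"linear":[0,0,0],"rotation":[0,0,0],"hand":0}]' 30
python3 -c "
from h import *
goto(460.5,-80,130,-158.3)
d=optics.grab_frame('scene');cv2.imwrite('pics/scene6.png',cv2.resize(d['frame'][60:280,120:400],None,fx=2.5,fy=2.5))"
```

```text
t: 15.77
tool_pos: [0.6426, -0.0205, 0.1677]
ee_rot: [[0.006, -0.999, 0.035], [0.001, 0.035, 0.999], [-1.0, -0.006, 0.001]]
force: [-0.1, -0.0, -0.1]
opening: 0.0873
t 15.77 pos [642.6 -20.5 167.7] yaw 178.0 F [-0.1 -0.  -0.1] open 87.3 q [ 16.  20.  -9.   0. -61. -18.]
rot [-0.414 -0.     0.006] lin mm turned axes [ 37.7 191.2  12. ] lin now-axes [ 36.5 180.1 -65.9]
```

View pics/scene6.png

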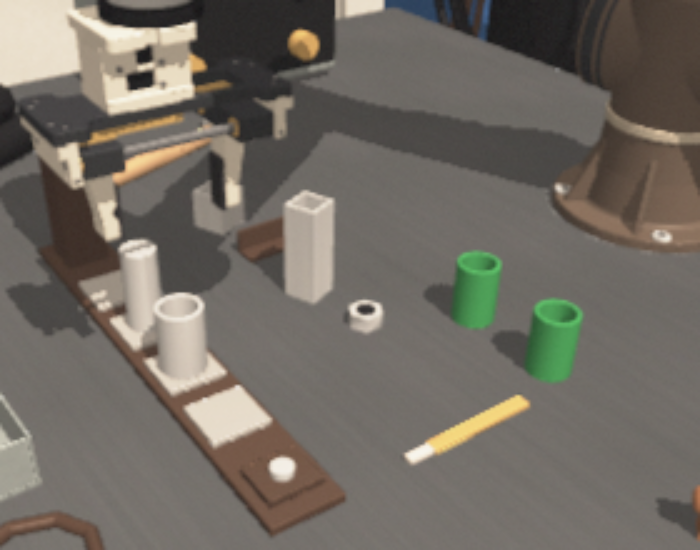

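The pipe is standing on plate C at (182,340), and the bar on plate B at (140,290). Next is the tall tube.

```bash
python3 -m creep '[{"linear":[0,0,0],"rotation":[-0.1035,0,0],"hand":0},{"linear":[0,0,0],"rotation":[-0.1035,0,0],"hand":0},{"linear":[0,0,0],"rotation":[-0.1035,0,0],"hand":0},{"linear":[0,0,0],"rotation":[-0.1035,0,0],"hand":0},{"linear":[0,0.019,0.0012],"rotation":[0,0,0],"hand":0},{"linear":[0,0.019,0.0012],"rotation":[0,0,0],"hand":0},{"linear":[0,0.019,0.0012],"rotation":[0,0,0],"hand":0},{"linear":[0,0.019,0.0012],"rotation":[0,0,0],"hand":0},{"linear":[0,0.019,0.0012],"rotation":[0,0,0],"hand":0},{"linear":[0,0.019,0.0012],"rotation":[0,0,0],"hand":0},{"linear":[0,0.019,0.0012],"rotation":[0,0,0],"hand":0},{"linear":[0,0.019,0.0012],"rotation":[0,0,0],"hand":0},{"linear":[0,0.019,0.0012],"rotation":[0,0,0],"hand":0},{"linear":[0,0.019,0.0012],"rotation":[0,0,0],"hand":0},{"linear":[0.015,0,0],"rotation":[0,0,0],"hand":0},{"linear":[0.015,0,0],"rotation":[0,0,0],"hand":0},{"linear":[0,0,0],"rotation":[0,0,0],"hand":0},{"linear":[0,0,0],"rotation":[0,0,0],"hand":0}]' 30
python3 -c "
from h import *
goto(460.5,-80,59,-158.3)
d=optics.grab_frame('scene');cv2.imwrite('pics/scene7.png',cv2.resize(d['frame'][60:280,120:400],None,fx=2.5,fy=2.5))"
```

```text
t: 17.32
tool_pos: [0.4585, -0.0801, 0.1327]
ee_rot: [[-0.003, -0.929, -0.37], [-0.001, -0.37, 0.929], [-1.0, 0.003, 0.001]]
force: [1.3, 0.1, -0.3]
opening: 0.0877
t 17.32 pos [458.5 -80.1 132.7] yaw -158.3 F [ 1.3  0.1 -0.3] open 87.7 q [ 14.   6. -32.  -0. -52.   7.]
rot [-0.     0.001 -0.003] lin mm turned axes [73.7 -1.8 -0.7] lin now-axes [73.6 -2.1 -0.7]
```

View pics/scene7.png

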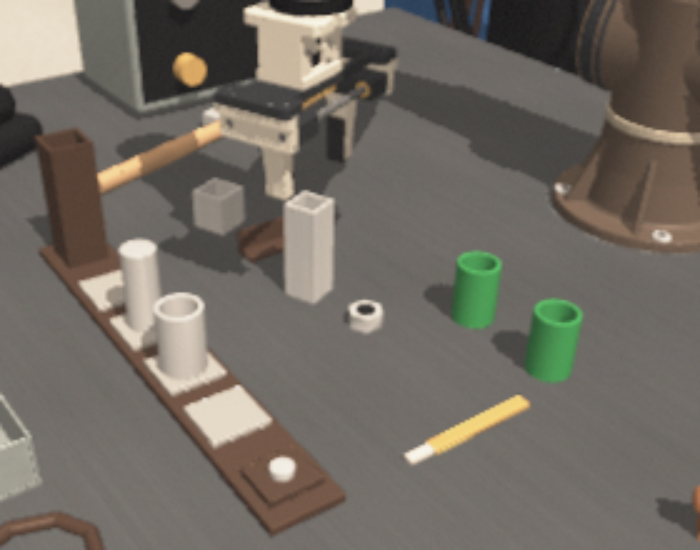

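The fingers straddle the tall tube's top at (310,205). I'll descend and grip.

```bash
python3 -m creep '[{"linear":[0.01,0,0],"rotation":[0,0,0],"hand":0},{"linear":[0.015,0,0],"rotation":[0,0,0],"hand":0},{"linear":[0.015,0,0],"rotation":[0,0,0],"hand":0},{"linear":[0.015,0,0],"rotation":[0,0,0],"hand":0},{"linear":[0.012,0,0],"rotation":[0,0,0],"hand":0},{"linear":[0.006,0,0],"rotation":[0,0,0],"hand":0},{"linear":[0,0,0],"rotation":[0,0,0],"hand":80},{"linear":[0,0,0],"rotation":[0,0,0],"hand":160},{"linear":[0,0,0],"rotation":[0,0,0],"hand":255},{"linear":[0,0,0],"rotation":[0,0,0],"hand":255},{"linear":[0,0,0],"rotation":[0,0,0],"hand":255},{"linear":[0,0,0],"rotation":[0,0,0],"hand":255},{"linear":[0,0,0],"rotation":[0,0,0],"hand":255},{"linear":[0,0,0],"rotation":[0,0,0],"hand":255},{"linear":[0,0,0],"rotation":[0,0,0],"hand":255},{"linear":[0,0,0],"rotation":[0,0,0],"hand":255},{"linear":[0,0,0],"rotation":[0,0,0],"hand":255},{"linear":[0,0,0],"rotation":[0,0,0],"hand":255},{"linear":[0,0,0],"rotation":[0,0,0],"hand":255}]' 40
python3 -c "
from h import *
goto(634,-181.3,100,178)"
```

```text
t: 18.95
tool_pos: [0.4597, -0.0798, 0.0609]
ee_rot: [[0.0, -0.929, -0.37], [-0.0, -0.37, 0.929], [-1.0, -0.0, -0.0]]
force: [-1.2, 0.2, 2.3]
opening: 0.0362
t 18.95 pos [459.7 -79.8  60.9] yaw -158.3 F [-1.2  0.2  2.3] open 36.2 q [ 14.  12. -37.   0. -41.   7.]
rot [ 0.414 -0.     0.   ] lin mm turned axes [ -39.1 -177.8  -95.3] lin now-axes [ -39.1 -124.5 -158.8]
```

```bash
python3 -m creep '[{"linear":[-0.01,0,0],"rotation":[0,0,0],"hand":255},{"linear":[-0.02,0,0],"rotation":[0,0,0],"hand":255},{"linear":[-0.015,0,0],"rotation":[0,0,0],"hand":255},{"linear":[0,0,0],"rotation":[0.1035,0,0],"hand":255},{"linear":[0,0,0],"rotation":[0.1035,0,0],"hand":255},{"linear":[0,0,0],"rotation":[0.1035,0,0],"hand":255},{"linear":[0,0,0],"rotation":[0.1035,0,0],"hand":255},{"linear":[0,-0.003,-0.019],"rotation":[0,0,0],"hand":255},{"linear":[0,-0.012,-0.019],"rotation":[0,0,0],"hand":255},{"linear":[0,-0.018,-0.019],"rotation":[0,0,0],"hand":255},{"linear":[0,-0.018,-0.019],"rotation":[0,0,0],"hand":255},{"linear":[0,-0.018,-0.019],"rotation":[0,0,0],"hand":255},{"linear":[0,-0.018,0],"rotation":[0,0,0],"hand":255},{"linear":[0,-0.018,0],"rotation":[0,0,0],"hand":255},{"linear":[0,-0.018,0],"rotation":[0,0,0],"hand":255},{"linear":[0,-0.018,0],"rotation":[0,0,0],"hand":255},{"linear":[0,-0.018,0],"rotation":[0,0,0],"hand":255},{"linear":[0,-0.018,0],"rotation":[0,0,0],"hand":255},{"linear":[0,0,0],"rotation":[0,0,0],"hand":255},{"linear":[0,0,0],"rotation":[0,0,0],"hand":255}]' 40
python3 -c "
from h import *
goto(634,-181.3,77,178)
d=optics.grab_frame('scene');cv2.imwrite('pics/scene8.png',cv2.resize(d['frame'][60:280,120:400],None,fx=2.5,fy=2.5))"
```

```text
t: 20.62
tool_pos: [0.6328, -0.1808, 0.104]
ee_rot: [[-0.003, -0.999, 0.036], [0.0, 0.036, 0.999], [-1.0, 0.003, 0.0]]
force: [-1.1, -0.8, -3.4]
opening: 0.0359
t 20.62 pos [ 632.8 -180.8  104. ] yaw 177.9 F [-1.1 -0.8 -3.4] open 35.9 q [  1.  25. -10.  -0. -55.  -3.]
rot [-0.001  0.    -0.003] lin mm turned axes [27.  -1.2 -0.4] lin now-axes [27.  -1.3 -0.5]
```

View pics/scene8.png

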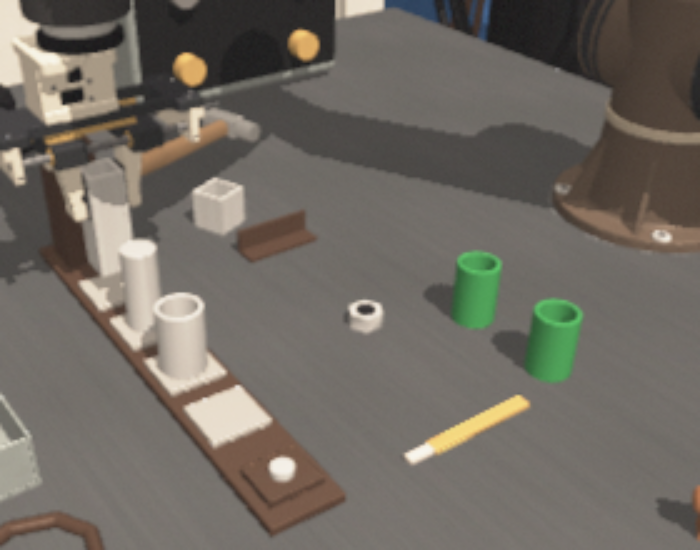

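The tall tube is over plate A, beside the post. I'll lower it.

```bash
python3 -m creep '[{"linear":[0.009,0,0],"rotation":[0,0,0],"hand":255},{"linear":[0.009,0,0],"rotation":[0,0,0],"hand":255},{"linear":[0.005,0,0],"rotation":[0,0,0],"hand":255},{"linear":[0.002,0,0],"rotation":[0,0,0],"hand":255},{"linear":[0,0,0],"rotation":[0,0,0],"hand":255},{"linear":[0,0,0],"rotation":[0,0,0],"hand":255},{"linear":[0,0,0],"rotation":[0,0,0],"hand":255}]' 40
python3 -c "
from h import *
goto(634,-181.3,77,178)"
```

```text
t: 21.25
tool_pos: [0.6334, -0.181, 0.0811]
ee_rot: [[0.001, -0.999, 0.035], [-0.0, 0.035, 0.999], [-1.0, -0.001, -0.0]]
force: [0.4, 0.4, -2.6]
opening: 0.0359
t 21.25 pos [ 633.4 -181.    81.1] yaw 178.0 F [ 0.4  0.4 -2.6] open 35.9 q [  1.  26. -12.   0. -53.  -3.]
rot [-0.    -0.     0.001] lin mm turned axes [ 4.1 -0.6 -0.2] lin now-axes [ 4.1 -0.6 -0.2]
```

```bash
python3 -m creep '[{"linear":[0.0015,0,0],"rotation":[0,0,0],"hand":255},{"linear":[0.0015,0,0],"rotation":[0,0,0],"hand":255},{"linear":[0.001,0,0],"rotation":[0,0,0],"hand":255},{"linear":[0,0,0],"rotation":[0,0,0],"hand":255},{"linear":[0,0,0],"rotation":[0,0,0],"hand":255}]' 40
python3 -c "
from h import *
goto(634,-181.3,77,178)"
```

```text
t: 21.67
tool_pos: [0.6332, -0.181, 0.077]
ee_rot: [[0.0, -0.999, 0.035], [-0.0, 0.035, 0.999], [-1.0, -0.0, -0.0]]
force: [-0.8, -0.4, -0.8]
opening: 0.0362
t 21.67 pos [ 633.2 -181.    77. ] yaw 178.0 F [-0.8 -0.4 -0.8] open 36.2 q [  1.  26. -12.   0. -52.  -3.]
rot [-0. -0.  0.] lin mm turned axes [-0.  -0.8 -0.2] lin now-axes [-0.  -0.8 -0.2]
```

```bash
python3 -m creep '[{"linear":[0.0005,0,0],"rotation":[0,0,0],"hand":255},{"linear":[0,0,0],"rotation":[0,0,0],"hand":130},{"linear":[0,0,0],"rotation":[0,0,0],"hand":100},{"linear":[0,0,0],"rotation":[0,0,0],"hand":0},{"linear":[0,0,0],"rotation":[0,0,0],"hand":0},{"linear":[0,0,0],"rotation":[0,0,0],"hand":0},{"linear":[0,0,0],"rotation":[0,0,0],"hand":0},{"linear":[0,0,0],"rotation":[0,0,0],"hand":0},{"linear":[0,0,0],"rotation":[0,0,0],"hand":0},{"linear":[-0.02,0,0],"rotation":[0,0,0],"hand":0},{"linear":[-0.03,0,0],"rotation":[0,0,0],"hand":0},{"linear":[-0.03,0,0],"rotation":[0,0,0],"hand":0},{"linear":[-0.01,0,0],"rotation":[0,0,0],"hand":0},{"linear":[0,0,0],"rotation":[0,0,0],"hand":0},{"linear":[0,0,0],"rotation":[0,0,0],"hand":0}]' 40
python3 -c "
from h import *
goto(461,-263,90,-158.3)"
```

```text
t: 22.92
tool_pos: [0.6334, -0.1809, 0.1669]
ee_rot: [[0.002, -0.999, 0.036], [0.0, 0.036, 0.999], [-1.0, -0.002, 0.0]]
force: [-0.1, 1.4, -1.2]
opening: 0.0878
t 22.92 pos [ 633.4 -180.9  166.9] yaw 178.0 F [-0.1  1.4 -1.2] open 87.8 q [  1.  21.  -6.  -0. -62.  -3.]
rot [-0.414 -0.     0.002] lin mm turned axes [ 76.9 190.5 -12.5] lin now-axes [ 76.6 169.5 -88.2]
```

```bash
python3 -m creep '[{"linear":[0,0.02,0],"rotation":[0,0,0],"hand":0},{"linear":[0,0.02,0],"rotation":[0,0,0],"hand":0},{"linear":[0,0.02,0],"rotation":[0,0,0],"hand":0},{"linear":[0,0.02,0],"rotation":[0,0,0],"hand":0},{"linear":[0,0.02,0],"rotation":[0,0,0],"hand":0},{"linear":[0,0.02,-0.018],"rotation":[0,0,0],"hand":0},{"linear":[0,0.02,-0.018],"rotation":[0,0,0],"hand":0},{"linear":[0,0.02,-0.018],"rotation":[0,0,0],"hand":0},{"linear":[0,0.01,-0.018],"rotation":[0,0,0],"hand":0},{"linear":[0,0,-0.016],"rotation":[0,0,0],"hand":0},{"linear":[0,0,0],"rotation":[-0.1035,0,0],"hand":0},{"linear":[0.01,0,0],"rotation":[-0.1035,0,0],"hand":0},{"linear":[0.02,0,0],"rotation":[-0.1035,0,0],"hand":0},{"linear":[0.02,0,0],"rotation":[-0.1035,0,0],"hand":0},{"linear":[0.02,0,0],"rotation":[0,0,0],"hand":0},{"linear":[0,0,0],"rotation":[0,0,0],"hand":0},{"linear":[0,0,0],"rotation":[0,0,0],"hand":0}]' 40
python3 -c "
from h import *
goto(461,-263,12,-158.3)
d=optics.grab_frame('scene');cv2.imwrite('pics/scene9.png',cv2.resize(d['frame'][60:280,120:400],None,fx=2.5,fy=2.5))
d=optics.grab_frame('top');cv2.imwrite('pics/top9.png',cv2.resize(d['frame'][80:320,200:500],None,fx=2.5,fy=2.5))"
```

```text
t: 24.33
tool_pos: [0.4588, -0.2627, 0.0948]
ee_rot: [[-0.004, -0.929, -0.369], [0.001, -0.369, 0.929], [-1.0, 0.004, 0.002]]
force: [0.8, -0.8, 0.5]
opening: 0.0875
t 24.33 pos [ 458.8 -262.7   94.8] yaw -158.4 F [ 0.8 -0.8  0.5] open 87.5 q [ -9.  14. -27.  -0. -48.  30.]
rot [-0.001  0.002 -0.004] lin mm turned axes [82.8 -2.  -1.1] lin now-axes [82.8 -2.3 -1.2]
```

View pics/scene9.png

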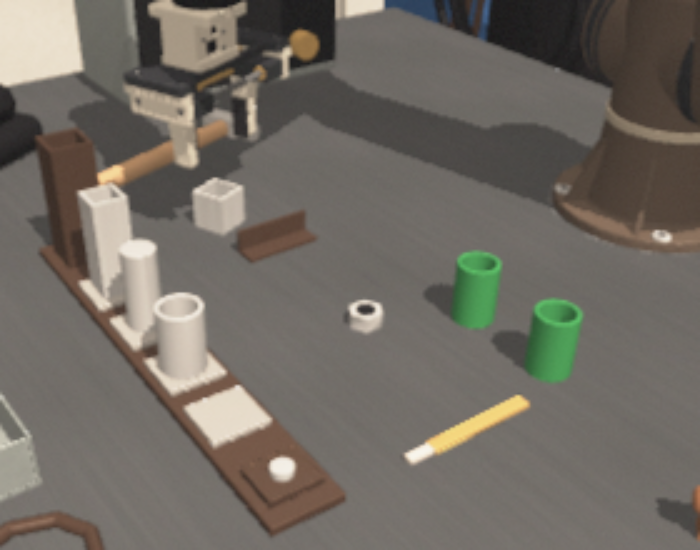

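View pics/top9.png

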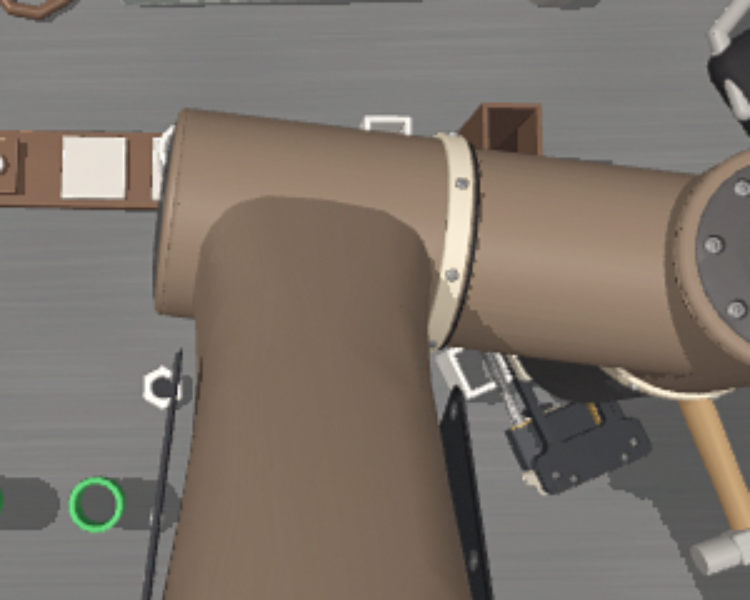

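Three props stand on their plates, and the fingers straddle the short tube at (218,205). I'll descend and grip.

```bash
python3 -m creep '[{"linear":[0.01,-0.001,0],"rotation":[0,0,0],"hand":0},{"linear":[0.015,0,0],"rotation":[0,0,0],"hand":0},{"linear":[0.015,0,0],"rotation":[0,0,0],"hand":0},{"linear":[0.015,0,0],"rotation":[0,0,0],"hand":0},{"linear":[0.015,0,0],"rotation":[0,0,0],"hand":0},{"linear":[0.008,0,0],"rotation":[0,0,0],"hand":0},{"linear":[0.004,0,0],"rotation":[0,0,0],"hand":0},{"linear":[0,0,0],"rotation":[0,0,0],"hand":80},{"linear":[0,0,0],"rotation":[0,0,0],"hand":130},{"linear":[0,0,0],"rotation":[0,0,0],"hand":255},{"linear":[0,0,0],"rotation":[0,0,0],"hand":255},{"linear":[0,0,0],"rotation":[0,0,0],"hand":255},{"linear":[0,0,0],"rotation":[0,0,0],"hand":255},{"linear":[0,0,0],"rotation":[0,0,0],"hand":255},{"linear":[0,0,0],"rotation":[0,0,0],"hand":255},{"linear":[0,0,0],"rotation":[0,0,0],"hand":255},{"linear":[0,0,0],"rotation":[0,0,0],"hand":255},{"linear":[0,0,0],"rotation":[0,0,0],"hand":255},{"linear":[0,0,0],"rotation":[0,0,0],"hand":255}]' 30
python3 -c "
from h import *
goto(644,58,95,178)"
```

```text
t: 26.02
tool_pos: [0.4606, -0.2626, 0.0144]
ee_rot: [[-0.001, -0.929, -0.37], [-0.0, -0.37, 0.929], [-1.0, 0.001, 0.0]]
force: [-3.9, -0.5, 5.7]
opening: 0.0421
t 26.02 pos [ 460.6 -262.6   14.4] yaw -158.3 F [-3.9 -0.5  5.7] open 42.1 q [ -8.  21. -32.   0. -37.  30.]
rot [ 0.413  0.    -0.001] lin mm turned axes [ -80.6 -172.1  326.8] lin now-axes [ -80.7 -288.8  230.2]
```

```bash
python3 -m creep '[{"linear":[-0.01,0,0],"rotation":[0,0,0],"hand":255},{"linear":[-0.02,0,0],"rotation":[0,0,0],"hand":255},{"linear":[-0.03,0,0],"rotation":[0,0,0],"hand":255},{"linear":[-0.02,0,0],"rotation":[0.1033,0,0],"hand":255},{"linear":[0,0,0],"rotation":[0.1033,0,0],"hand":255},{"linear":[0,0,0],"rotation":[0.1033,0,0],"hand":255},{"linear":[0,0,0],"rotation":[0.1033,0,0],"hand":255},{"linear":[0,0,0.0135],"rotation":[0,0,0],"hand":255},{"linear":[0,0,0.027],"rotation":[0,0,0],"hand":255},{"linear":[0,0,0.03],"rotation":[0,0,0],"hand":255},{"linear":[0,0,0.03],"rotation":[0,0,0],"hand":255},{"linear":[0,0,0.03],"rotation":[0,0,0],"hand":255},{"linear":[0,0,0.03],"rotation":[0,0,0],"hand":255},{"linear":[0,0,0.03],"rotation":[0,0,0],"hand":255},{"linear":[0,0,0.03],"rotation":[0,0,0],"hand":255},{"linear":[0,0,0.03],"rotation":[0,0,0],"hand":255},{"linear":[0,0,0.03],"rotation":[0,0,0],"hand":255},{"linear":[0,0,0.03],"rotation":[0,0,0],"hand":255},{"linear":[0,0,0.0165],"rotation":[0,0,0],"hand":255},{"linear":[0,0,0],"rotation":[0,0,0],"hand":255}]' 30
python3 -m creep '[{"linear":[0,-0.01,0],"rotation":[0,0,0],"hand":255},{"linear":[0,-0.018,0],"rotation":[0,0,0],"hand":255},{"linear":[0,-0.018,0],"rotation":[0,0,0],"hand":255},{"linear":[0,-0.018,0],"rotation":[0,0,0],"hand":255},{"linear":[0,-0.018,0],"rotation":[0,0,0],"hand":255},{"linear":[0,-0.018,0],"rotation":[0,0,0],"hand":255},{"linear":[0,-0.018,0],"rotation":[0,0,0],"hand":255},{"linear":[0,-0.018,0],"rotation":[0,0,0],"hand":255},{"linear":[0,-0.018,0],"rotation":[0,0,0],"hand":255},{"linear":[0.01,-0.018,0],"rotation":[0,0,0],"hand":255},{"linear":[0.02,0,0],"rotation":[0,0,0],"hand":255},{"linear":[0.01,0,0],"rotation":[0,0,0],"hand":255},{"linear":[0,0,0],"rotation":[0,0,0],"hand":255},{"linear":[0,0,0],"rotation":[0,0,0],"hand":255}]' 30
python3 -c "
from h import *
goto(644,58,30.4,178)
d=optics.grab_frame('scene');cv2.imwrite('pics/scene10.png',cv2.resize(d['frame'][60:280,120:400],None,fx=2.5,fy=2.5))"
```

```text
t: 27.68
tool_pos: [0.4732, 0.0675, 0.0949]
ee_rot: [[0.002, -0.999, 0.032], [0.001, 0.032, 1.0], [-1.0, -0.002, 0.001]]
force: [0.2, -0.1, -2.1]
opening: 0.042
t: 28.85
tool_pos: [0.6435, 0.0574, 0.0536]
ee_rot: [[-0.002, -0.999, 0.035], [-0.001, 0.035, 0.999], [-1.0, 0.002, -0.001]]
force: [0.1, 0.6, -2.4]
opening: 0.0418
t 28.85 pos [643.5  57.4  53.6] yaw 178.0 F [ 0.1  0.6 -2.4] open 41.8 q [ 22.  27. -15.   0. -49. -24.]
rot [-0.    -0.001 -0.002] lin mm turned axes [23.2 -0.5  0.6] lin now-axes [23.2 -0.5  0.7]
```

View pics/scene10.png

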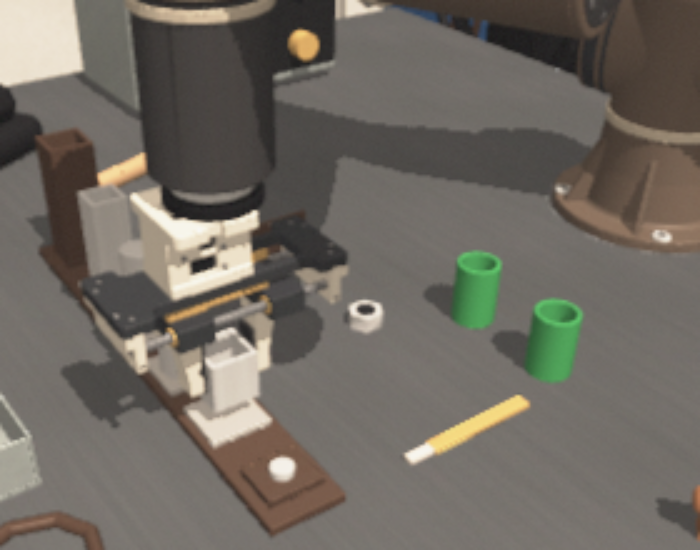

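The short tube is over plate D, at (230,415). I'll lower it.

```bash
python3 -m creep '[{"linear":[0.007,0,0],"rotation":[0,0,0],"hand":255},{"linear":[0.007,0,0],"rotation":[0,0,0],"hand":255},{"linear":[0.004,0,0],"rotation":[0,0,0],"hand":255},{"linear":[0.002,0,0],"rotation":[0,0,0],"hand":255},{"linear":[0,0,0],"rotation":[0,0,0],"hand":255},{"linear":[0,0,0],"rotation":[0,0,0],"hand":255},{"linear":[0,0,0],"rotation":[0,0,0],"hand":255}]' 30
python3 -c "
from h import *
goto(644,58,30.4,178)"
```

```text
t: 29.48
tool_pos: [0.6445, 0.0584, 0.0345]
ee_rot: [[0.0, -0.999, 0.034], [0.0, 0.034, 0.999], [-1.0, -0.0, 0.0]]
force: [0.2, -1.0, -1.6]
opening: 0.0418
t 29.48 pos [644.5  58.4  34.5] yaw 178.0 F [ 0.2 -1.  -1.6] open 41.8 q [ 22.  28. -16.   0. -47. -24.]
rot [0.001 0.    0.   ] lin mm turned axes [ 4.1  0.5 -0.4] lin now-axes [ 4.1  0.5 -0.4]
```

```bash
python3 -m creep '[{"linear":[0.0015,0,0],"rotation":[0,0,0],"hand":255},{"linear":[0.0015,0,0],"rotation":[0,0,0],"hand":255},{"linear":[0.001,0,0],"rotation":[0,0,0],"hand":255},{"linear":[0,0,0],"rotation":[0,0,0],"hand":255},{"linear":[0,0,0],"rotation":[0,0,0],"hand":255}]' 30
python3 -c "
from h import *
goto(644,58,30.4,178)"
```

```text
t: 29.9
tool_pos: [0.6443, 0.0583, 0.0305]
ee_rot: [[0.0, -0.999, 0.034], [-0.0, 0.034, 0.999], [-1.0, -0.0, -0.0]]
force: [-0.4, 0.1, 0.5]
opening: 0.0418
t 29.9 pos [644.3  58.3  30.5] yaw 178.0 F [-0.4  0.1  0.5] open 41.8 q [ 22.  28. -16.   0. -46. -24.]
rot [ 0. -0.  0.] lin mm turned axes [ 0.1  0.3 -0.3] lin now-axes [ 0.1  0.3 -0.3]
```

The tube is seated. I'll release, rise, then back away towards +y and -x.

```bash
python3 -m creep '[{"linear":[0,0,0],"rotation":[0,0,0],"hand":115},{"linear":[0,0,0],"rotation":[0,0,0],"hand":85},{"linear":[0,0,0],"rotation":[0,0,0],"hand":0},{"linear":[0,0,0],"rotation":[0,0,0],"hand":0},{"linear":[0,0,0],"rotation":[0,0,0],"hand":0},{"linear":[0,0,0],"rotation":[0,0,0],"hand":0},{"linear":[0,0,0],"rotation":[0,0,0],"hand":0},{"linear":[0,0,0],"rotation":[0,0,0],"hand":0},{"linear":[-0.02,0,0],"rotation":[0,0,0],"hand":0},{"linear":[-0.03,0,0],"rotation":[0,0,0],"hand":0},{"linear":[-0.04,0,0],"rotation":[0,0,0],"hand":0},{"linear":[-0.04,0,0],"rotation":[0,0,0],"hand":0},{"linear":[-0.03,0,0],"rotation":[0,0,0],"hand":0},{"linear":[0,0,0],"rotation":[0,0,0],"hand":0}]' 30
python3 -m creep '[{"linear":[0,0,0.03],"rotation":[0,0,0],"hand":0},{"linear":[0,0,0.035],"rotation":[0,0,0],"hand":0},{"linear":[0,0,0.035],"rotation":[0,0,0],"hand":0},{"linear":[0,0,0.035],"rotation":[0,0,0],"hand":0},{"linear":[0,0,0.035],"rotation":[0,0,0],"hand":0},{"linear":[0,0,0.035],"rotation":[0,0,0],"hand":0},{"linear":[0,0,0.035],"rotation":[0,0,0],"hand":0},{"linear":[0,0,0.035],"rotation":[0,0,0],"hand":0},{"linear":[0,0.02,0.035],"rotation":[0,0,0],"hand":0},{"linear":[0,0.02,0.03],"rotation":[0,0,0],"hand":0},{"linear":[0,0,0],"rotation":[0,0,0],"hand":0},{"linear":[0,0,0],"rotation":[0,0,0],"hand":0},{"linear":[0,0,0],"rotation":[0,0,0],"hand":0}]' 30
python3 - <<'E'
from h import *
goto(644,58,130,178)
d=optics.grab_frame('top');cv2.imwrite('pics/top11.png',cv2.resize(d['frame'][80:320,150:450],None,fx=2.5,fy=2.5))
s=optics.grab_frame('scene');cv2.imwrite('pics/scene11.png',cv2.resize(s['frame'][60:280,120:400],None,fx=2.5,fy=2.5))
E
```

```text
t: 31.07
tool_pos: [0.6479, 0.0588, 0.1986]
ee_rot: [[0.012, -0.999, 0.034], [0.002, 0.034, 0.999], [-1.0, -0.011, 0.003]]
force: [1.5, 0.6, 1.1]
opening: 0.0881
t: 32.15
tool_pos: [0.6158, 0.3997, 0.19]
ee_rot: [[-0.0, -0.999, 0.034], [-0.0, 0.034, 0.999], [-1.0, 0.0, -0.0]]
force: [0.5, -0.7, -0.2]
opening: 0.0877
t 32.15 pos [615.8 399.7 190. ] yaw 178.1 F [ 0.5 -0.7 -0.2] open 87.7 q [ 48.  27.   6.   0. -69. -50.]
rot [ 0.001 -0.    -0.   ] lin mm turned axes [  60.   -40.1 -340.5] lin now-axes [  60.2  -39.7 -340.5]
```

View pics/top11.png

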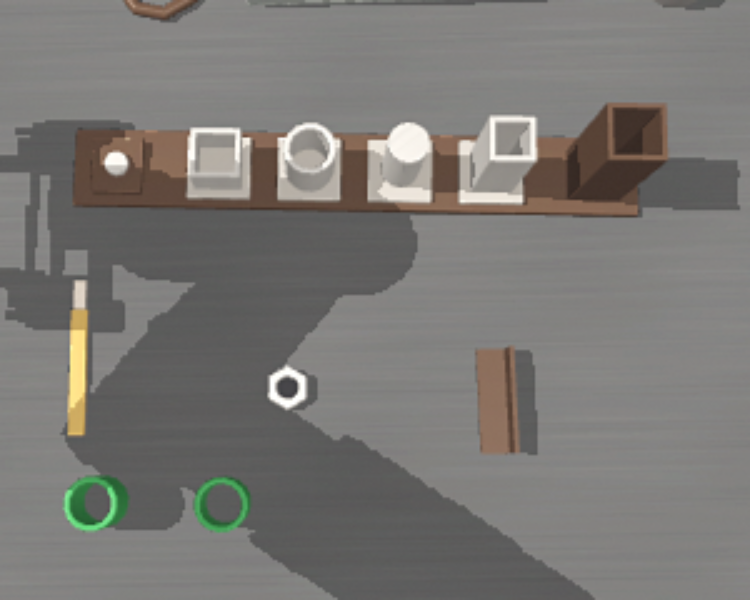

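View pics/scene11.png

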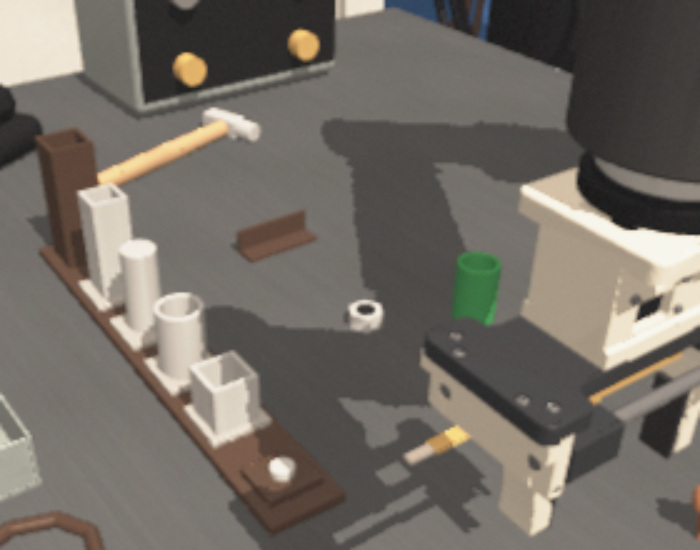

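```bash
python3 - <<'E'
from h import *
d=optics.grab_frame('top')
P={'45':((642.6,57.3),(214.5,153),.061),'65':((639.5,-22.5),(309.5,149),.081),'85':((636.3,-102.4),(408,143),.101),'105':((633,-182.5),(512,138.5),.121)}
for k,(p,u,z) in P.items():
    w=ray(d,(u[0]/2.5+150-.3,u[1]/2.5+80-.3),z)[0]*1000; print(k,np.round(w,1),"err",np.round(w-p,1))
E
```

```text
45 [642.6  57.1] err [-0.  -0.2]
65 [638.6 -22.9] err [-0.9 -0.4]
85 [ 636.1 -102.1] err [-0.2  0.3]
105 [ 632.2 -181.8] err [-0.8  0.7]
```

All four are within about 1 mm of their plate centres, upright and clear of the gripper. I'm handing in.

```bash
python3 -c "
from plant import manip
print(manip.finish_job(), manip.observe()['t'])"
```

```text
the job is handed in; nothing more can be done
the job is handed in; nothing more can be done
```

All four props are standing on their plates in order. The 105 mm tube is next to the end post, then the 85 mm bar, the 65 mm plain pipe and the 45 mm tube on the farthest plate. I released them all, backed the gripper well clear and handed in at about 32 s. I left both green pipes alone.

- **Position:** in the last top view every prop's top centre was within about 1.1 mm of its plate centre. That also means none is leaning noticeably. I read these centres off the picture by eye.
- **Seating:** the wrist force went back to near zero as the 105, 65 and 45 mm props were set down. For the 85 mm bar I went by height instead: it was still carrying its weight at the last reading, less than 1 mm up, and I let go after lowering a further 0.8 mm. Both final pictures show it standing.
- **Disagreement:** the two cameras differed by about 2–4 mm in absolute position, so I aimed at roughly the average. That is well inside the 12 mm tolerance.

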